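# Heft the emptied pour cups and re-tip the one that still holds a ball

## Robot

A 7-joint arm with a two-finger parallel gripper is mounted at the origin on the work surface. World frame = base frame: x ahead of the robot, y to its left, z up, the work surface at z = 0. Lengths are in m, angles in rad, forces in N, time in s.
With the tool pointing down it reaches from about 0.35 to 0.9 m from the base axis. Payload 8.1 kg.
Tool frame: the origin (TCP) lies on the centre line of the jaws, within the pads' length; the fingertips stand 14 mm ahead of it and the grasp point (between the pads) lies 5 mm behind it (arm.tip_reach is the distance from the TCP to the fingertips, in m); z points along the fingers, y is the direction in which the jaws open and shut (so a half turn about z gives the same grasp; the last joint's range is limited). The gripper opens to 92 mm and grips with 3 to 60 N. Pads are 19 mm wide; open, the fingers measure 130 mm over their backs; the gripper's body (75 mm by 190 mm) begins 47 mm behind the grasp point.
Start: joints at [1.085, 0.434, 0.025, 1.573, -0.012, 1.134, -0.075], TCP at [0.233, -0.58, 0.241] pointing down, gripper open.
Joint ranges: [-2.62, 2.62], [-0.44, 2.09], [-1.27, 1.32], [0.08, 2.57], [-1.32, 4.46], [0.12, 2], [-2.74, 2.74]. Speed limits (rad/s): [2.22, 2.22, 3.01, 3.01, 3.14, 3.14, 3.14].

## Interface

Orientations are given as a rotation vector (axis times angle).
In Python, from cell import sensors, vision, arm, nets gives the robot as it stands.
- The arm moves only by the shell command python3 -m handwheel 'ROWS' [FORCE]. ROWS is JSON, a list of rows, each an object of numbers: "tx", "ty", "tz": the shift along the tool's x, y, z in cm; "wx", "wy", "wz": the turn, a rotation vector about the tool's x, y, z in degrees; "claw": the opening, from 0 (shut) to 1 (fully open). A call has 1 to 12 rows; each row is the pose to reach, as a shift and turn from the pose commanded when the call began, along the tool's axes at that moment; what a row does not reach only later rows make up. A row lasts 1/12 s, in which the tool goes at most 41.7 mm and 7.16 degrees, less where a joint would pass 70% of its speed; a pose out of reach is approached as far as the arm can. A call with a gripper value outside its range is refused whole. The fingers move at their own pace and stop on an object; FORCE is the grip in N (left out, the last holds). Time passes only in rows, so rows that repeat a pose let the fingers close. It gives the time, the measured TCP pose, the force and the opening at its end, in the units of the state.
- sensors.observe(): the state, without advancing time (a new reading comes with each control period).
- vision.get_image(name): name is "scene" or "side" or "wrist"; returns (picture, depth): 420x560x3 uint8, blue, green, red; 420x560 float32, m along the optical axis (not along the pixel's ray), 0 where there is no reading.
- vision.camera_model(name): a dict with "K" (3x3 intrinsics, pixels), "xyz" and "attitude" of the camera in the world; the wrist camera has in their place "hand_eye" (4x4, takes a point from camera to tool coordinates, whose origin is the TCP and whose axes are the flange's). Camera axes: x right, y down, z forward; pixel columns grow to the right and rows downward; lengths in m; the calibration is good to about 2 mm. A picture is of the moment at which its call begins: read the wrist's pose just before it. camera_model takes no time and is no camera call.
- arm.sign_off(): hands the job in, once; it reports no verdict.
Trained networks look in the newest picture that a camera, given by its name, has taken for a name from the list of things; names that differ only in an ending like _2 or _b are one class to them, and where a whole thing is asked for, a point or a joint stands for the part that bears it (a point fixed in the world has none). Each returns a list of dicts, best first, with "score" (0 to 1); they miss things now and then, are a little off and sometimes report something else, mostly with a low value. They report only what shows in the picture. A call takes as long as a camera call. They do not tell look-alikes from the thing itself.
- nets.cut_out(label, camera): "region" (420x560 bool, what is visible of it) and "uv" ([column, row] in pixels, amid what is visible of it).
The state is a dict: "clock": time; "joints": joint angles; "dq": joint speeds; "joint_efforts": joint torques, N m; "position": TCP position; "ee_rot": TCP orientation; "force": force on the tool from outside, world axes, zero at the start; "ft_torque": the same for the moment, N m; "width": opening from 0.0 (shut) to 1.0 (fully open).
Only numpy, scipy, OpenCV 4.12 (cv2) and the standard library are available. Lean on these libraries where they do the work, as an engineer would, in place of code of your own. Each camera call takes 0.05 s, during which the arm holds its last target.

## Task

Both blue hooded cups have been emptied, but one of them still hides a steel ball. Lift the cups level to feel which one is the heavier, tip that one again over the dish on the balance so that the ball rolls out and stays in the dish, then stand it back upright where it stood. Do not tip the empty cup while looking for the ball, and leave it standing in its place too.

Things in the scene. Friction and masses are not known exactly. Their poses are not given: they have to be found in the camera images.
- cup_a: blue hooded pour cup, twin of cup_b (all in mm). Origin: under the body, on the bench; z up. Body 56 wide (y), 67 high, x -45 to +35, closed hood with white label on top. Mouth to its -x, roughly at the robot: chute rising 22 deg from the floor at x -25 to the lip at x -85, z 26. Grip from above across y at x 0, z 35. Weighs 90 to 110 g empty; a 34 mm, 160 g ball is hidden in one of the two cups
- cup_b: twin of cup_a: same shape, size, axes and look (see there); 90 to 110 g empty, 160 g more if it is the one with the ball. Pouring either cup: it must lean mouth-down by more than 22 degrees; by 45 to 50 degrees the ball rolls off the lip, landing some 20 to 70 mm ahead of it
- dish (a point): centre of the inner floor of the square dark steel dish (160 mm outside, 152 inside, rim 36 mm above this point) on the white balance; about 50 mm above the bench, z up. The balance's housing (190 mm wide, 36 mm high) reaches 160 mm from this point to the dish's -x (display side, roughly towards the robot) and 90 mm to +x
- pan (a joint): how far the sprung dish is pressed down: 0 m with the dish empty, about 0.008 m (its stop) once the steel ball lies in it
Mind the look-alikes: they are no part of the job. Leave any green or yellow look-alike of the cup_a alone. What is shaped like the cup_b but yellow is not meant.

How it is judged:
On the way, in this order (a step that is already met when the one before it is completed fails the run):
1. a cup has been lifted level, clear of the bench, and held so for a moment (((height (world z) of cup_a above 0.02 m and angle between cup_a's own z axis and vertical below 0.25 rad) or (height (world z) of cup_b above 0.02 m and angle between cup_b's own z axis and vertical below 0.25 rad))), for 0.3 s.
2. the ball lies in the dish (the pan is pressed down) (value of joint pan above 0.004 m), for 0.2 s.
At the end, for the whole second after the job is handed in: The ball rests in the dish (pan pressed down more than 4 mm) and both cups stand at rest, upright within 10 degrees, within 30 mm of where each stood at the start (value of joint pan above 0.004 m and distance between ball_c0 and dish below 0.12 m and angle between each of cup_a, cup_b's own z axis and vertical below 0.17 rad and distance of each of cup_a, cup_b from where it was at the start of the episode below 0.03 m and linear speed of each of cup_a, cup_b below 0.02 m/s); the robot touches nothing.
It fails at once if the empty cup is tipped (more than 25 degrees) while the ball is still in the other cup ((angle between cup_a's own z axis and vertical above 0.45 rad and distance between ball_c0 and cup_b below 0.05 m) or (angle between cup_b's own z axis and vertical above 0.45 rad and distance between ball_c0 and cup_a below 0.05 m)).
It also fails if it takes over 61 s, if anything falls off the work surface, if the arm or the gripper's body presses on something with over 40 N, if the wrist force passes 120 N, or if a joint passes its speed limit or range.

## Working session

There is one attempt and no reset: what is moved stays moved. The work goes in short steps, Python scripts to look and compute and a shell command to move; the robot and the scene stay as the last step left them, time stands still between calls to the robot, and variables do not carry over. Pictures are saved under pics/ and viewed, and the job is handed in when it is done.

```bash
ls; mkdir -p pics
python3 - <<'E'
from cell import sensors, vision, arm, nets
import cv2
s=sensors.observe(); print(s)
for n in ["scene","side"]:
    im,d=vision.get_image(n); cv2.imwrite(f"pics/{n}0.png",im); 
    import numpy as np; np.save(f"{n}_d.npy",d); 
    print(n,vision.camera_model(n))
    for l in ["cup_a","dish"]:
        for r in nets.cut_out(l,n): print(l,r["score"],r["uv"],r["region"].sum())
print(vision.camera_model("wrist"))
print(sensors.observe()["clock"])
E
```

```text
pics
{'clock': 0.0, 'joints': array([ 1.08539085,  0.43521801,  0.02497434,  1.57408803, -0.01160105,
        1.13397994, -0.07511672]), 'dq': array([-0.00081985, -0.0002985 , -0.00035015,  0.00151422, -0.00052633,
       -0.00010704, -0.00044158]), 'joint_efforts': array([-2.41661357e-03, -6.67871332e+01,  9.84374397e-01, -3.14466691e+01,
       -6.06281147e-02,  4.27198922e-02,  1.43541374e-04]), 'position': array([ 0.23322262, -0.57933862,  0.23995155]), 'ee_rot': array([-3.08278832e+00, -5.97225924e-01,  6.77006041e-04]), 'force': array([ 0.06122317, -0.30550468, -0.10458854]), 'ft_torque': array([ 0.03313217,  0.020409  , -0.00765388]), 'width': 0.9991950715021145}
scene {'K': array([[397.458341  ,   0.        , 276.42414007],
       [  0.        , 397.458341  , 207.87946814],
       [  0.        ,   0.        ,   1.        ]]), 'xyz': array([0.95086189, 0.36471772, 0.7099159 ]), 'attitude': array([-1.2371213 , -2.36925704,  0.90545544])}
cup_a 0.89 [381.5, 276.1] 1985
cup_a 0.88 [188.9, 178.6] 1305
cup_a 0.7 [135.5, 179.3] 1680
cup_a 0.7 [417.8, 361.5] 3599
dish 0.63 [381.5, 27
[... 289 characters left out ...]
up_a 0.86 [291.2, 345.9] 1874
cup_a 0.83 [290.6, 168.6] 1003
cup_a 0.81 [280.8, 142.5] 830
cup_a 0.76 [193.1, 320.8] 1364
cup_a 0.7 [256.7, 292.5] 1629
dish 0.92 [237.1, 209.5] 2983
{'K': array([[328.76968622,   0.        , 275.44218057],
       [  0.        , 328.76968622, 208.05222997],
       [  0.        ,   0.        ,   1.        ]]), 'hand_eye': array([[-6.45785443e-04, -9.54345347e-01, -2.98704772e-01,
         8.03816638e-02],
       [ 9.99999695e-01, -4.85392826e-04, -6.11148125e-04,
        -7.16877983e-05],
       [ 4.38257217e-04, -2.98705076e-01,  9.54345370e-01,
        -1.45287755e-01],
       [ 0.00000000e+00,  0.00000000e+00,  0.00000000e+00,
         1.00000000e+00]])}
0.3
```

View pics/scene0.png

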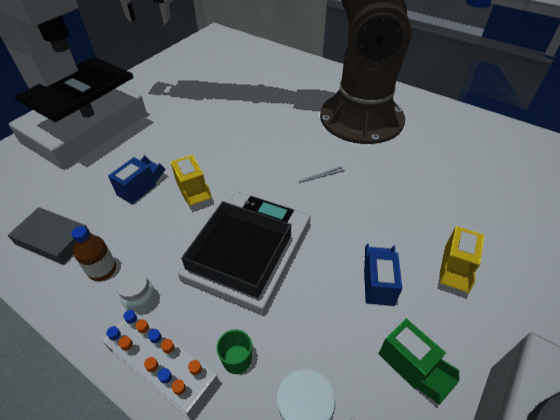

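View pics/side0.png

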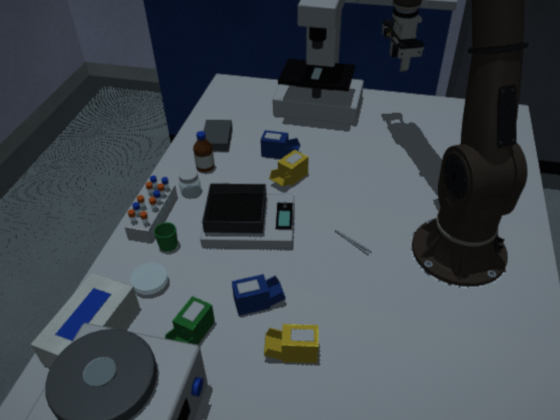

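Cup-like things in the scene view: blue at (135,179) and (382,275), which are the two I want. The yellow ones at (189,179) and (462,258) and the green one at (418,361) are look-alikes. In the side view the blues are at (280,143) and (257,292). Next I measure poses from the depth.

```bash
cat > h.py <<'E'
from cell import sensors, vision, arm, nets
import cv2, numpy as np
from scipy.spatial.transform import Rotation as R
def cloud(n,d,cm=None,T=None):
    cm=cm or vision.camera_model(n);K=cm["K"]
    v,u=np.mgrid[:420,:560]
    P=np.stack([(u-K[0,2])/K[0,0]*d,(v-K[1,2])/K[1,1]*d,d],-1)
    if n=="wrist":
        H=cm["hand_eye"]; P=P@H[:3,:3].T+H[:3,3]
        p,r=T; return P@R.from_rotvec(r).as_matrix().T+p
    return P@R.from_rotvec(cm["attitude"]).as_matrix().T+cm["xyz"]
E
python3 - <<'E'
from h import *
for n in ["scene","side"]:
    im=cv2.imread(f"pics/{n}0.png"); d=np.load(f"{n}_d.npy"); P=cloud(n,d)
    hsv=cv2.cvtColor(im,cv2.COLOR_BGR2HSV)
    tbl=P[...,2]; print(n,"bench z",np.median(tbl[(abs(tbl)<.03)&(d>0)]))
    cents={"scene":[(135,179),(382,275)],"side":[(280,143),(255,292)]}[n]
    for c in cents:
        v,u=np.mgrid[:420,:560]
        near=(abs(u-c[0])<45)&(abs(v-c[1])<45)&(d>0)
        blue=(hsv[...,0]>100)&(hsv[...,0]<130)&(hsv[...,1]>120)&near&(tbl>.004)&(tbl<.1)
        # keep connected
        nl,lab,st,_=cv2.connectedComponentsWithStats(blue.astype(np.uint8)); k=1+np.argmax(st[1:,4]); 
        b=lab==k; Q=P[b]
        hull=np.zeros(b.shape,np.uint8); cs,_=cv2.findContours(b.astype(np.uint8),0,2); cv2.drawContours(hull,[cv2.convexHull(np.vstack(cs))],-1,1,-1)
        t=(hull>0)&(tbl>.060)&(tbl<.075); T=P[t]
        r=cv2.minAreaRect((T[:,:2]*1000).astype(np.float32))
        print(n,c,"n",b.sum(),"ztop",np.median(T[:,2]),"rect",r, "box",cv2.boxPoints(r).round().tolist())
        lo=Q[(Q[:,2]<.03)]; print("  low pts mean",lo[:,:2].mean(0), "all mean",Q.mean(0))
    dd=[(235,245)] if n=="scene" else [(237,209)]
    u0,v0=dd[0]
    if 1:
        v,u=np.mgrid[:420,:560]; near=(abs(u-u0)<70)&(abs(v-v0)<70)&(d>0)
        for lo,hi,l in[(.08,.092,"rim"),(.044,.056,"floor")]:
            t=near&(tbl>lo)&(tbl<hi)&(im.max(-1)<70); T=P[t]; 
            nl,lab,st,_=cv2.connectedComponentsWithStats(t.astype(np.uint8))
            print(l,len(T),cv2.minAreaRect((T[:,:2]*1000).astype(np.float32)),np.median(T[:,2]))
E
```

```text
scene bench z 0.0006500400268267259
scene (135, 179) n 1327 ztop 0.0674188133024235 rect ((590.0740966796875, -325.77178955078125), (81.76136779785156, 60.20661544799805), 0.5567996501922607) box [[549.0, -296.0], [549.0, -356.0], [631.0, -355.0], [631.0, -295.0]]
  low pts mean [ 0.58258403 -0.30812717] all mean [ 0.58630321 -0.31106824  0.04302371]
scene (382, 275) n 1530 ztop 0.06764625951726688 rect ((497.2408447265625, 289.2401123046875), (82.80642700195312, 56.6225471496582), 28.818788528442383) box [[447.0, 294.0], [475.0, 244.0], [547.0, 284.0], [520.0, 334.0]]
  low pts mean [0.50643032 0.28634579] all mean [0.50582666 0.28880749 0.04978291]
rim 846 ((613.8128662109375, 28.116943359375), (161.7073974609375, 159.4840545654297), 11.16644287109375) 0.08535226105735877
floor 4117 ((588.7626953125, -27.294769287109375), (231.63388061523438, 258.9671630859375), 10.956207275390625) 0.05154948391098024
side bench z -0.00039063972964181737
side (280, 143) n 651 ztop 0.0664114294428424 rect ((565.86474609375, -312.76641845703125), (84.0582275390625, 145.85987854003906), 66.87313842773438) box [[482.0, -323.0], [616.0, -380.0], [649.0, -303.0], [515.0, -245.0]]
  low pts mean [ 0.571176   -0.31516498] all mean [ 0.5761554  -0.31222973  0.04184219]
side (255, 292) n 1256 ztop 0.06662442409485714 rect ((497.7456359863281, 291.47344970703125), (80.20794677734375, 60.85191345214844), 28.884672164916992) box [[448.0, 299.0], [477.0, 245.0], [548.0, 284.0], [518.0, 337.0]]
  low pts mean [0.46739041 0.28739865] all mean [0.47894763 0.29381619 0.04348054]
rim 476 ((655.4522705078125, -62.73738098144531), (187.76158142089844, 393.1047668457031), 23.6951847076416) 0.0848417932901292
floor 1965 ((649.1605224609375, -48.428558349609375), (378.9272155761719, 592.4373168945312), 2.229795455932617) 0.05072187619121715
```

```bash
cat >> h.py <<'E'
def delta(p,yaw,tilt=0):
    """goal TCP p, tool-x heading yaw deg, tilt deg about tool y"""
    s=sensors.observe(); Rc=R.from_rotvec(s["ee_rot"])
    Rg=R.from_euler("z",yaw,degrees=True)*R.from_euler("x",180,degrees=True)*R.from_euler("y",tilt,degrees=True)
    t=Rc.inv().apply(np.array(p)-s["position"])*100
    w=(Rc.inv()*Rg).as_rotvec(degrees=True)
    print("at",s["position"].round(4),"clock",s["clock"],"f",s["force"].round(2),"w",s["width"])
    print("t cm",t.round(2),"w deg",w.round(2),"rows min",np.linalg.norm(t)/4.17,np.linalg.norm(w)/7.16)
E
python3 - <<'E'
from h import *
delta((.58,-.326,.23),0)
im=cv2.imread("pics/scene0.png"); 
cv2.imwrite("pics/crop0.png",cv2.resize(np.hstack([im[130:230,80:230],cv2.imread("pics/side0.png")[110:210,230:380]]),None,fx=2.6,fy=2.6,interpolation=2))
E
```

```text
at [ 0.2333 -0.5796  0.2405] clock 0.3 f [-0.27  0.12 -0.55] w 1.0055500205574097
t cm [ 41.63 -10.58   1.05] w deg [-3.000e-02  1.000e-02  2.193e+01] rows min 10.304236026914555 3.062501322327714
```

View pics/crop0.png

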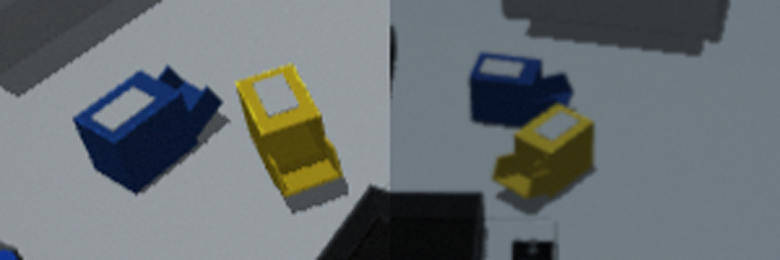

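The crop shows the blue cup, mouth toward the robot, and the yellow one standing close beside it on the dish side. I'll move above for a wrist view.

```bash
python3 -m handwheel '[{"tx":7,"ty":-1.8,"wz":4,"claw":1},{"tx":14,"ty":-3.6,"wz":8},{"tx":21,"ty":-5.3,"wz":12},{"tx":28,"ty":-7,"wz":16},{"tx":35,"ty":-9,"wz":20},{"tx":40,"ty":-10.2,"tz":0.5,"wz":22},{"tx":41.6,"ty":-10.6,"tz":1,"wz":22},{"tx":41.6,"ty":-10.6,"tz":1,"wz":22},{"tx":41.6,"ty":-10.6,"tz":1,"wz":22},{"tx":41.6,"ty":-10.6,"tz":1,"wz":22},{"tx":41.6,"ty":-10.6,"tz":1,"wz":22},{"tx":41.6,"ty":-10.6,"tz":1,"wz":22}]'
cat > look.py <<'E'
from h import *
import sys
s=sensors.observe(); im,d=vision.get_image("wrist"); cv2.imwrite(f"pics/{sys.argv[1]}.png",im)
P=cloud("wrist",d,T=(s["position"],s["ee_rot"]))
hsv=cv2.cvtColor(im,cv2.COLOR_BGR2HSV); z=P[...,2]
print(s["position"],s["clock"],"bench",np.median(z[(abs(z)<.02)&(d>0)]))
for nm,lo,hi in[("blue",100,130),("yellow",18,35)]:
    m=(hsv[...,0]>lo)&(hsv[...,0]<hi)&(hsv[...,1]>100)&(d>0)&(z>.008)&(z<.09)
    nl,lab,st,ce=cv2.connectedComponentsWithStats(m.astype(np.uint8))
    for k in range(1,nl):
        if st[k,4]<800: continue
        b=lab==k; hull=np.zeros(b.shape,np.uint8); cs,_=cv2.findContours(b.astype(np.uint8),0,2); cv2.drawContours(hull,[cv2.convexHull(np.vstack(cs))],-1,1,-1)
        T=P[(hull>0)&(z>.060)&(z<.075)]
        if len(T)<100: continue
        r=cv2.minAreaRect((T[:,:2]*1000).astype(np.float32))
        A=P[b]; ra=cv2.minAreaRect((A[:,:2]*1000).astype(np.float32))
        # label: white
        L=(hull>0)&(z>.06)&(hsv[...,1]<60); 
        print(nm,ce[k].round(),st[k,4],"top",np.round(np.median(T[:,2]),4),np.round(r[0]),np.round(r[1]),round(r[2],1),cv2.boxPoints(r).round().tolist())
        print("   all",np.round(ra[0]),np.round(ra[1]),round(ra[2],1),cv2.boxPoints(ra).round().tolist())
        if L.sum()>50:
            rl=cv2.minAreaRect((P[L][:,:2]*1000).astype(np.float32)); print("   label",rl)
E
python3 look.py w1
```

```text
[ 0.23331567 -0.57963589  0.24046053] 0.3 bench 0.0014527227024118405invalid input
```

View pics/w1.png

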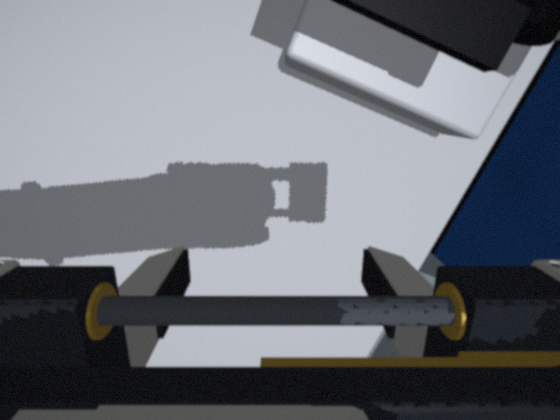

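The move was refused and the wrist view still shows only the start pose. A row probably needs every key, so I'll retry with a small one.

```bash
python3 -m handwheel '[{"tx":3.5,"ty":-0.9,"tz":0,"wx":0,"wy":0,"wz":2,"claw":1},{"tx":7,"ty":-1.8,"tz":0,"wx":0,"wy":0,"wz":4,"claw":1}]'; python3 -m handwheel --help | head -20
```

```text
clock: 0.52
position: [0.2898, -0.538, 0.2406]
ee_rot: [3.104, 0.478, -0.002]
force: [0.3, -0.3, 0.3]
width: 1.001invalid input: not JSON, or not a number
```

Run:
```python
from h import *
delta((.57,-.326,.23),0)
```

```text
at [ 0.2898 -0.538   0.2406] clock 0.5167 f [ 0.25 -0.32  0.29] w 1.0012556526091458
t cm [ 33.1  -11.78   1.02] w deg [ 0.04  0.06 17.52] rows min 8.429967198465954 2.4472210129458727
```

```bash
python3 -m handwheel '[{"tx":3.5,"ty":-1.2,"tz":0,"wx":0,"wy":0,"wz":3,"claw":1},{"tx":7,"ty":-2.4,"tz":0,"wx":0,"wy":0,"wz":6,"claw":1},{"tx":10.5,"ty":-3.6,"tz":0,"wx":0,"wy":0,"wz":9,"claw":1},{"tx":14,"ty":-5,"tz":0,"wx":0,"wy":0,"wz":12,"claw":1},{"tx":17.5,"ty":-6.2,"tz":0,"wx":0,"wy":0,"wz":14,"claw":1},{"tx":21,"ty":-7.5,"tz":0,"wx":0,"wy":0,"wz":16,"claw":1},{"tx":24.5,"ty":-8.7,"tz":0.5,"wx":0,"wy":0,"wz":17.5,"claw":1},{"tx":28,"ty":-10,"tz":1,"wx":0,"wy":0,"wz":17.5,"claw":1},{"tx":31,"ty":-11,"tz":1,"wx":0,"wy":0,"wz":17.5,"claw":1},{"tx":33.1,"ty":-11.8,"tz":1,"wx":0,"wy":0,"wz":17.5,"claw":1},{"tx":33.1,"ty":-11.8,"tz":1,"wx":0,"wy":0,"wz":17.5,"claw":1},{"tx":33.1,"ty":-11.8,"tz":1,"wx":0,"wy":0,"wz":17.5,"claw":1}]'
python3 look.py w2
```

```text
clock: 1.52
position: [0.5714, -0.3211, 0.2303]
ee_rot: [-3.141, -0.017, 0.0]
force: [-0.6, -0.3, -0.2]
width: 0.999
[ 0.57137995 -0.32112583  0.23033028] 1.5167 bench 0.0014769765096278309
blue [280. 187.] 4314 top 0.0686 [ 587. -325.] [80. 56.] 0.4 [[547.0, -297.0], [547.0, -353.0], [627.0, -353.0], [627.0, -297.0]]
   all [ 567. -325.] [119.  55.] 0.2 [[508.0, -298.0], [508.0, -353.0], [627.0, -353.0], [627.0, -297.0]]
   label ((609.239013671875, -324.988525390625), (85.29644775390625, 29.922517776489258), 1.006384253501892)
yellow [166. 231.] 5442 top 0.0685 [ 503. -218.] [80. 57.] 62.0 [[459.0, -240.0], [509.0, -267.0], [547.0, -196.0], [497.0, -170.0]]
   all [ 512. -201.] [119.  57.] 62.1 [[459.0, -240.0], [509.0, -267.0], [565.0, -162.0], [515.0, -135.0]]
   label ((572.9588623046875, -262.3716125488281), (49.40888977050781, 194.1815948486328), 61.504390716552734)
```

View pics/w2.png

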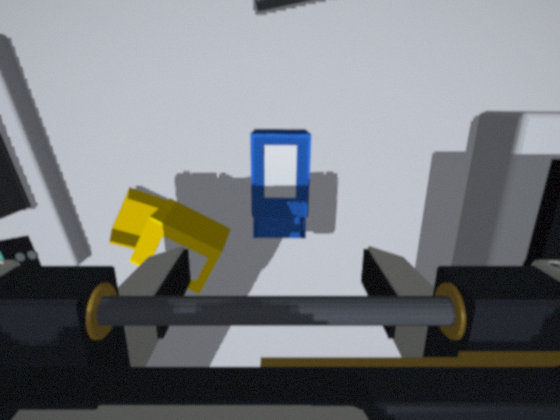

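The wrist view shows the blue cup at (280,185), with its body centre near (0.588,-0.325) and yaw near 0. The yellow cup at (165,230) is clear of the finger path. Going down to grasp.

Run:
```python
from h import *
delta((.593,-.325,.031),0.3)
```

```text
at [ 0.5701 -0.3228  0.2305] clock 1.5667 f [-0.45 -0.55  0.94] w 1.0000834853910356
t cm [ 2.3   0.23 19.95] w deg [0.02 0.04 0.16] rows min 4.815183187997592 0.023806254384824036
```

```bash
python3 -m handwheel '[{"tx":2.3,"ty":0,"tz":3,"wx":0,"wy":0,"wz":0,"claw":1},{"tx":2.3,"ty":0,"tz":6,"wx":0,"wy":0,"wz":0,"claw":1},{"tx":2.3,"ty":0,"tz":9,"wx":0,"wy":0,"wz":0,"claw":1},{"tx":2.3,"ty":0,"tz":11,"wx":0,"wy":0,"wz":0,"claw":1},{"tx":2.3,"ty":0,"tz":11,"wx":0,"wy":0,"wz":0,"claw":1},{"tx":2.3,"ty":0,"tz":11,"wx":0,"wy":0,"wz":0,"claw":1}]'
python3 - <<'E'
from h import *
delta((.593,-.325,.031),0.3)
E
```

```text
clock: 2.07
position: [0.5917, -0.3239, 0.1203]
ee_rot: [-3.141, -0.008, 0.004]
force: [-0.8, 0.2, 0.8]
width: 0.999
at [ 0.5917 -0.3239  0.1203] clock 2.0667 f [-0.76  0.23  0.84] w 0.9985917371389258
t cm [0.15 0.11 8.93] w deg [-0.01  0.13  0.01] rows min 2.142301507456289 0.018071391179985782
```

```bash
python3 -m handwheel '[{"tx":0.1,"ty":0.1,"tz":3,"wx":0,"wy":0,"wz":0,"claw":1},{"tx":0.1,"ty":0.1,"tz":6,"wx":0,"wy":0,"wz":0,"claw":1},{"tx":0.1,"ty":0.1,"tz":8,"wx":0,"wy":0,"wz":0,"claw":1},{"tx":0.1,"ty":0.1,"tz":8.9,"wx":0,"wy":0,"wz":0,"claw":1},{"tx":0.1,"ty":0.1,"tz":8.9,"wx":0,"wy":0,"wz":0,"claw":1},{"tx":0.1,"ty":0.1,"tz":8.9,"wx":0,"wy":0,"wz":0,"claw":1}]'
python3 - <<'E'
from h import *
delta((.593,-.325,.031),0.3)
E
```

```text
clock: 2.57
position: [0.5951, -0.3245, 0.0336]
ee_rot: [3.14, 0.011, 0.003]
force: [0.6, 0.5, 0.0]
width: 0.998
at [ 0.5951 -0.3245  0.0336] clock 2.5667 f [0.62 0.47 0.04] w 0.9984650409488024
t cm [-0.21  0.04  0.26] w deg [ 0.07 -0.11  0.09] rows min 0.07964076117125907 0.021880508241700326
```

```bash
python3 -m handwheel '[{"tx":-0.1,"ty":0,"tz":0.2,"wx":0,"wy":0,"wz":0,"claw":0.7},{"tx":-0.1,"ty":0,"tz":0.2,"wx":0,"wy":0,"wz":0,"claw":0.5},{"tx":-0.1,"ty":0,"tz":0.2,"wx":0,"wy":0,"wz":0,"claw":0.5},{"tx":-0.1,"ty":0,"tz":0.2,"wx":0,"wy":0,"wz":0,"claw":0.5},{"tx":-0.1,"ty":0,"tz":0.2,"wx":0,"wy":0,"wz":0,"claw":0.4},{"tx":-0.1,"ty":0,"tz":0.2,"wx":0,"wy":0,"wz":0,"claw":0.4},{"tx":-0.1,"ty":0,"tz":0.2,"wx":0,"wy":0,"wz":0,"claw":0.4},{"tx":-0.1,"ty":0,"tz":0.2,"wx":0,"wy":0,"wz":0,"claw":0.4}]' 35
python3 - <<'E'
from h import *
import time
delta((.593,-.325,.031),0.3); s=sensors.observe(); print(s["ft_torque"],s["joint_efforts"])
E
```

```text
clock: 3.23
position: [0.5934, -0.3237, 0.03]
ee_rot: [3.141, 0.012, 0.0]
force: [-0.8, 0.5, 2.8]
width: 0.608
at [ 0.5934 -0.3237  0.03  ] clock 3.2333 f [-0.83  0.51  2.77] w 0.6079358484373192
t cm [-0.04  0.13 -0.1 ] w deg [ 0.01 -0.02  0.13] rows min 0.04069088778287364 0.01861839391835281
[ 0.07153444  0.13314579 -0.0462578 ] [-7.62134604e-02 -7.84536839e+01  8.42197649e-01 -2.41122651e+01
 -7.47860502e-02 -2.77030868e-01 -1.07435734e-02]
```

Gripped at 56 mm, which matches the cup width. Lifting level and weighing.

```bash
python3 -m handwheel '[{"tx":0,"ty":0,"tz":-1,"wx":0,"wy":0,"wz":0,"claw":0.4},{"tx":0,"ty":0,"tz":-2.5,"wx":0,"wy":0,"wz":0,"claw":0.4},{"tx":0,"ty":0,"tz":-4,"wx":0,"wy":0,"wz":0,"claw":0.4},{"tx":0,"ty":0,"tz":-5,"wx":0,"wy":0,"wz":0,"claw":0.4},{"tx":0,"ty":0,"tz":-5,"wx":0,"wy":0,"wz":0,"claw":0.4},{"tx":0,"ty":0,"tz":-5,"wx":0,"wy":0,"wz":0,"claw":0.4},{"tx":0,"ty":0,"tz":-5,"wx":0,"wy":0,"wz":0,"claw":0.4},{"tx":0,"ty":0,"tz":-5,"wx":0,"wy":0,"wz":0,"claw":0.4},{"tx":0,"ty":0,"tz":-5,"wx":0,"wy":0,"wz":0,"claw":0.4},{"tx":0,"ty":0,"tz":-5,"wx":0,"wy":0,"wz":0,"claw":0.4},{"tx":0,"ty":0,"tz":-5,"wx":0,"wy":0,"wz":0,"claw":0.4},{"tx":0,"ty":0,"tz":-5,"wx":0,"wy":0,"wz":0,"claw":0.4}]'
cat > weigh.py <<'E'
from h import *
F=[];M=[]
for i in range(16):
    s=sensors.observe(); F.append(s["force"]); M.append(s["ft_torque"]); im,d=vision.get_image("wrist")
F=np.array(F); print(F.mean(0).round(2),F.std(0).round(2),np.mean(M,0).round(3),s["position"],s["clock"]); cv2.imwrite("pics/held.png",im)
E
python3 weigh.py
```

```text
clock: 4.23
position: [0.5932, -0.3236, 0.0794]
ee_rot: [-3.141, -0.012, 0.001]
force: [0.2, -0.2, -1.9]
width: 0.608
[-0.09  0.   -0.67] [0.49 0.34 0.62] [ 0.038 -0.001 -0.005] [ 0.593223   -0.32362724  0.07969895] 4.9833
```

About -0.7 N, so this one is probably empty (a loaded cup would read about -2.5 N). I'll set it back down and weigh the other to confirm.

```bash
python3 -m handwheel '[{"tx":0,"ty":0,"tz":2,"wx":0,"wy":0,"wz":0,"claw":0.4},{"tx":0,"ty":0,"tz":4,"wx":0,"wy":0,"wz":0,"claw":0.4},{"tx":0,"ty":0,"tz":4.7,"wx":0,"wy":0,"wz":0,"claw":0.4},{"tx":0,"ty":0,"tz":5,"wx":0,"wy":0,"wz":0,"claw":0.4},{"tx":0,"ty":0,"tz":5,"wx":0,"wy":0,"wz":0,"claw":0.4},{"tx":0,"ty":0,"tz":5,"wx":0,"wy":0,"wz":0,"claw":0.4},{"tx":0,"ty":0,"tz":5,"wx":0,"wy":0,"wz":0,"claw":0.8},{"tx":0,"ty":0,"tz":5,"wx":0,"wy":0,"wz":0,"claw":0.98},{"tx":0,"ty":0,"tz":5,"wx":0,"wy":0,"wz":0,"claw":0.98},{"tx":0,"ty":0,"tz":5,"wx":0,"wy":0,"wz":0,"claw":0.98},{"tx":0,"ty":0,"tz":5,"wx":0,"wy":0,"wz":0,"claw":0.98},{"tx":0,"ty":0,"tz":5,"wx":0,"wy":0,"wz":0,"claw":0.98}]'
python3 -m handwheel '[{"tx":0,"ty":0,"tz":-2,"wx":0,"wy":0,"wz":0,"claw":1},{"tx":0,"ty":0,"tz":-5,"wx":0,"wy":0,"wz":0,"claw":1},{"tx":0,"ty":0,"tz":-9,"wx":0,"wy":0,"wz":0,"claw":1},{"tx":0,"ty":0,"tz":-13,"wx":0,"wy":0,"wz":0,"claw":1},{"tx":0,"ty":0,"tz":-17,"wx":0,"wy":0,"wz":0,"claw":1},{"tx":0,"ty":0,"tz":-20,"wx":0,"wy":0,"wz":0,"claw":1},{"tx":0,"ty":0,"tz":-20,"wx":0,"wy":0,"wz":0,"claw":1},{"tx":0,"ty":0,"tz":-20,"wx":0,"wy":0,"wz":0,"claw":1}]'
python3 look.py w3;python3 - <<'E'
from h import *
delta((.48,.28,.23),29)
E
```

```text
clock: 6.03
position: [0.5933, -0.3236, 0.0298]
ee_rot: [3.141, 0.012, 0.0]
force: [-0.9, -0.6, 0.9]
width: 0.967
clock: 6.7
position: [0.5943, -0.3241, 0.2321]
ee_rot: [3.14, 0.012, 0.006]
force: [-0.0, -0.1, -0.5]
width: 1.004
[ 0.59425511 -0.32411405  0.23214719] 6.7 bench 0.0014667543473668165
blue [275. 206.] 4085 top 0.0686 [ 587. -324.] [80. 56.] 0.4 [[547.0, -296.0], [547.0, -352.0], [627.0, -352.0], [627.0, -295.0]]
   all [ 568. -324.] [119.  56.] 0.1 [[508.0, -296.0], [508.0, -352.0], [627.0, -352.0], [627.0, -296.0]]
   label ((620.515380859375, -323.4672546386719), (29.727458953857422, 107.124755859375), 89.75396728515625)
yellow [166. 245.] 4338 top 0.0684 [ 510. -222.] [80. 42.] 62.0 [[472.0, -247.0], [509.0, -267.0], [547.0, -196.0], [510.0, -177.0]]
   all [ 513. -201.] [120.  56.] 62.4 [[460.0, -241.0], [510.0, -267.0], [566.0, -161.0], [516.0, -135.0]]
   label ((582.96728515625, -268.6432189941406), (30.021516799926758, 210.56826782226562), 67.0639877319336)
at [ 0.5933 -0.3236  0.23  ] clock 6.75 f [-0.   -0.01 -0.82] w 0.9995168611029254
t cm [-1.087e+01 -6.044e+01 -3.000e-02] w deg [  0.03  -0.04 -28.57] rows min 14.727618291247227 3.990610931859479
```

The cup is back within 1 mm. Crossing over to the other cup.

```bash
python3 -m handwheel '[{"tx":-0.5,"ty":-3,"tz":0,"wx":0,"wy":0,"wz":-2,"claw":1},{"tx":-1.2,"ty":-7,"tz":0,"wx":0,"wy":0,"wz":-4,"claw":1},{"tx":-2,"ty":-11,"tz":0,"wx":0,"wy":0,"wz":-6,"claw":1},{"tx":-2.7,"ty":-15,"tz":0,"wx":0,"wy":0,"wz":-8,"claw":1},{"tx":-3.4,"ty":-19,"tz":0,"wx":0,"wy":0,"wz":-10,"claw":1},{"tx":-4.1,"ty":-23,"tz":0,"wx":0,"wy":0,"wz":-12,"claw":1},{"tx":-4.8,"ty":-27,"tz":0,"wx":0,"wy":0,"wz":-14,"claw":1},{"tx":-5.5,"ty":-31,"tz":0,"wx":0,"wy":0,"wz":-16,"claw":1},{"tx":-6.2,"ty":-35,"tz":0,"wx":0,"wy":0,"wz":-18,"claw":1},{"tx":-7,"ty":-39,"tz":0,"wx":0,"wy":0,"wz":-20,"claw":1},{"tx":-7.7,"ty":-43,"tz":0,"wx":0,"wy":0,"wz":-22,"claw":1},{"tx":-8,"ty":-45,"tz":0,"wx":0,"wy":0,"wz":-23,"claw":1}]'
python3 - <<'E'
from h import *
delta((.48,.28,.23),29)
E
```

```text
clock: 7.75
position: [0.5071, 0.1311, 0.2282]
ee_rot: [-3.072, -0.649, 0.005]
force: [0.0, -0.6, -0.4]
width: 1.001
at [0.5071 0.1311 0.2282] clock 7.75 f [ 0.02 -0.6  -0.45] w 1.0005877745801626
t cm [  3.54 -14.71  -0.15] w deg [-0.16  0.14 -5.14] rows min 3.6295774076515697 0.718370034820919
```

```bash
python3 -m handwheel '[{"tx":0.8,"ty":-3.5,"tz":0,"wx":0,"wy":0,"wz":-2,"claw":1},{"tx":1.7,"ty":-7,"tz":0,"wx":0,"wy":0,"wz":-4,"claw":1},{"tx":2.6,"ty":-11,"tz":0,"wx":0,"wy":0,"wz":-5,"claw":1},{"tx":3.5,"ty":-14.5,"tz":0,"wx":0,"wy":0,"wz":-5,"claw":1},{"tx":3.5,"ty":-14.5,"tz":0,"wx":0,"wy":0,"wz":-5,"claw":1},{"tx":3.5,"ty":-14.5,"tz":0,"wx":0,"wy":0,"wz":-5,"claw":1},{"tx":3.5,"ty":-14.5,"tz":0,"wx":0,"wy":0,"wz":-5,"claw":1},{"tx":3.5,"ty":-14.5,"tz":0,"wx":0,"wy":0,"wz":-5,"claw":1}]'
python3 look.py w4; python3 weigh.py;python3 - <<'E'
from h import *
delta((.502,.2925,.12),29)
E
```

```text
clock: 8.42
position: [0.4845, 0.2709, 0.2287]
ee_rot: [3.045, 0.768, -0.003]
force: [-0.8, -0.5, 0.0]
width: 0.999
[0.48449225 0.2708565  0.22868674] 8.4167 bench 0.0014915833450309252
blue [263. 184.] 4389 top 0.0686 [495. 291.] [81. 56.] 29.1 [[447.0, 295.0], [474.0, 247.0], [544.0, 286.0], [517.0, 335.0]]
   all [479. 281.] [119.  55.] 29.1 [[413.0, 276.0], [440.0, 228.0], [544.0, 286.0], [517.0, 334.0]]
   label ((504.25830078125, 294.677734375), (106.29930877685547, 37.10352325439453), 18.671350479125977)
yellow [118. 213.] 6029 top 0.0686 [351. 401.] [80. 57.] 10.1 [[307.0, 422.0], [317.0, 365.0], [396.0, 379.0], [386.0, 436.0]]
   all [371. 404.] [120.  57.] 10.4 [[307.0, 421.0], [317.0, 365.0], [435.0, 387.0], [425.0, 443.0]]
   label ((441.9212951660156, 367.5189208984375), (42.8927116394043, 253.16928100585938), 69.70846557617188)
[0.02 0.   0.26] [0.6  0.62 0.51] [0.001 0.01  0.011] [0.48434722 0.27277575 0.22973138] 9.2167
at [0.4843 0.2728 0.2297] clock 9.2667 f [-0.28 -0.02 -0.05] w 1.0015110014593325
t cm [ 2.49 -0.89 10.97] w deg [ 0.    0.   -0.57] rows min 2.7059539001036335 0.07945022180584589
```

View pics/w4.png

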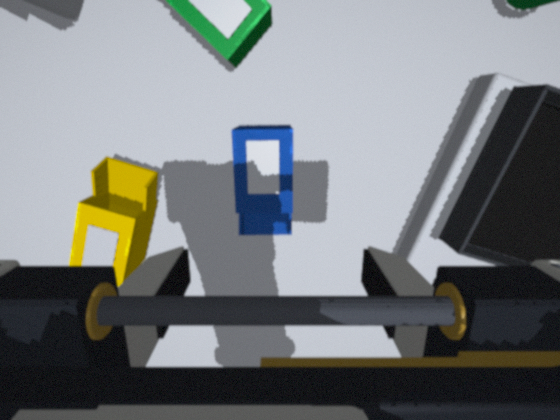

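The blue cup is at (263,180), with body centre (0.496,0.291) and yaw 29°. The hand-empty baseline is +0.26 N, so the first cup weighs about 95 g and is the empty one. Going down on this one.

```bash
python3 -m handwheel '[{"tx":1,"ty":-0.5,"tz":3,"wx":0,"wy":0,"wz":-0.5,"claw":1},{"tx":2.4,"ty":-0.9,"tz":6,"wx":0,"wy":0,"wz":-0.5,"claw":1},{"tx":2.4,"ty":-0.9,"tz":9,"wx":0,"wy":0,"wz":-0.5,"claw":1},{"tx":2.4,"ty":-0.9,"tz":11,"wx":0,"wy":0,"wz":-0.5,"claw":1},{"tx":2.4,"ty":-0.9,"tz":11,"wx":0,"wy":0,"wz":-0.5,"claw":1},{"tx":2.4,"ty":-0.9,"tz":11,"wx":0,"wy":0,"wz":-0.5,"claw":1},{"tx":2.4,"ty":-0.9,"tz":11,"wx":0,"wy":0,"wz":-0.5,"claw":1}]'
python3 - <<'E'
from h import *
delta((.501,.293,.031),29)
E
```

```text
clock: 9.85
position: [0.5018, 0.2926, 0.121]
ee_rot: [-3.041, -0.784, -0.002]
force: [0.2, -0.2, 0.9]
width: 0.998
at [0.5018 0.2926 0.121 ] clock 9.85 f [ 0.24 -0.18  0.87] w 0.9984235415941821
t cm [-0.07 -0.07  9.  ] w deg [-0.01 -0.09 -0.07] rows min 2.1595833473859134 0.016667978503390773
```

```bash
python3 -m handwheel '[{"tx":0,"ty":0,"tz":3,"wx":0,"wy":0,"wz":0,"claw":1},{"tx":0,"ty":0,"tz":6,"wx":0,"wy":0,"wz":0,"claw":1},{"tx":0,"ty":0,"tz":8,"wx":0,"wy":0,"wz":0,"claw":1},{"tx":0,"ty":0,"tz":9,"wx":0,"wy":0,"wz":0,"claw":1},{"tx":0,"ty":0,"tz":9,"wx":0,"wy":0,"wz":0,"claw":1},{"tx":0,"ty":0,"tz":9,"wx":0,"wy":0,"wz":0,"claw":0.5},{"tx":0,"ty":0,"tz":9,"wx":0,"wy":0,"wz":0,"claw":0.5},{"tx":0,"ty":0,"tz":9,"wx":0,"wy":0,"wz":0,"claw":0.4},{"tx":0,"ty":0,"tz":9,"wx":0,"wy":0,"wz":0,"claw":0.4},{"tx":0,"ty":0,"tz":9,"wx":0,"wy":0,"wz":0,"claw":0.4},{"tx":0,"ty":0,"tz":9,"wx":0,"wy":0,"wz":0,"claw":0.4},{"tx":0,"ty":0,"tz":9,"wx":0,"wy":0,"wz":0,"claw":0.4}]' 45
python3 - <<'E'
from h import *
delta((.501,.293,.031),29)
E
python3 -m handwheel '[{"tx":0,"ty":0,"tz":-1,"wx":0,"wy":0,"wz":0,"claw":0.4},{"tx":0,"ty":0,"tz":-2.5,"wx":0,"wy":0,"wz":0,"claw":0.4},{"tx":0,"ty":0,"tz":-4,"wx":0,"wy":0,"wz":0,"claw":0.4},{"tx":0,"ty":0,"tz":-5,"wx":0,"wy":0,"wz":0,"claw":0.4},{"tx":0,"ty":0,"tz":-5,"wx":0,"wy":0,"wz":0,"claw":0.4},{"tx":0,"ty":0,"tz":-5,"wx":0,"wy":0,"wz":0,"claw":0.4},{"tx":0,"ty":0,"tz":-5,"wx":0,"wy":0,"wz":0,"claw":0.4},{"tx":0,"ty":0,"tz":-5,"wx":0,"wy":0,"wz":0,"claw":0.4},{"tx":0,"ty":0,"tz":-5,"wx":0,"wy":0,"wz":0,"claw":0.4}]'
python3 weigh.py
```

```text
clock: 10.85
position: [0.5014, 0.2924, 0.0302]
ee_rot: [-3.042, -0.785, -0.001]
force: [-1.3, -1.1, 5.5]
width: 0.611
at [0.5014 0.2924 0.0302] clock 10.85 f [-1.31 -1.14  5.49] w 0.6106801235728655
t cm [-0.   -0.07 -0.08] w deg [-0.01 -0.04 -0.07] rows min 0.02549064825755451 0.011330723193610118
clock: 11.6
position: [0.5007, 0.2917, 0.0789]
ee_rot: [3.042, 0.785, -0.002]
force: [0.1, -0.7, -3.2]
width: 0.606
[-0.05 -0.19 -2.78] [0.38 0.47 0.45] [-0.01  -0.002  0.011] [0.5012107  0.29207755 0.07972503] 12.35
```

About -3.0 N relative to the baseline, so this cup holds the ball. I'll refine the dish position and plan the pour.

```bash
cat >> h.py <<'E'
def pour(th,lipz,off,dish=(.614,.028),yaw=8):
    c,s=np.cos(np.radians(th)),np.sin(np.radians(th))
    x=off+(85*c-9*s+5*s)/1000; z=lipz+(9*c+85*s-5*c)/1000
    a=np.radians(yaw); return (dish[0]+x*np.cos(a),dish[1]+x*np.sin(a),z)
E
python3 - <<'E'
from h import *
for n in ["scene","side"]:
    im=cv2.imread(f"pics/{n}0.png"); d=np.load(f"{n}_d.npy"); P=cloud(n,d)
    m=(np.abs(P[...,0]-.614)<.12)&(np.abs(P[...,1]-.028)<.12)&(P[...,2]>.078)&(P[...,2]<.093)
    T=P[m]; print(n,len(T),cv2.minAreaRect((T[:,:2]*1000).astype(np.float32)))
for th,lz in [(0,.128),(20,.12),(35,.108),(50,.103)]: print(th,np.round(pour(th,lz,.045),4))
p=pour(0,.128,.045); delta((p[0],p[1],.20),8)
E
```

```text
scene 1032 ((613.9125366210938, 27.375900268554688), (161.7281951904297, 160.84835815429688), 11.089203834533691)
side 455 ((614.2650756835938, 29.545974731445312), (160.90536499023438, 171.45518493652344), 10.814784049987793)
0 [0.7427 0.0461 0.132 ]
20 [0.7363 0.0452 0.1528]
35 [0.7252 0.0436 0.16  ]
50 [0.7096 0.0414 0.1707]
at [0.5012 0.2921 0.0797] clock 12.4 f [ 0.22  0.13 -2.43] w 0.6084244182616286
t cm [  9.24  33.21 -12.02] w deg [ 0.   -0.   20.93] rows min 8.75593799583637 2.923218619420991
```

```bash
python3 -m handwheel '[{"tx":0,"ty":0,"tz":-1,"wx":0,"wy":0,"wz":0,"claw":0.4},{"tx":0,"ty":0,"tz":-3,"wx":0,"wy":0,"wz":0,"claw":0.4},{"tx":0,"ty":0,"tz":-5.5,"wx":0,"wy":0,"wz":0,"claw":0.4},{"tx":0.2,"ty":0.7,"tz":-8,"wx":0,"wy":0,"wz":0,"claw":0.4},{"tx":0.7,"ty":2.4,"tz":-10,"wx":0,"wy":0,"wz":1,"claw":0.4},{"tx":1.2,"ty":4.5,"tz":-11.5,"wx":0,"wy":0,"wz":2,"claw":0.4},{"tx":1.9,"ty":7,"tz":-12,"wx":0,"wy":0,"wz":4,"claw":0.4},{"tx":2.6,"ty":9.5,"tz":-12,"wx":0,"wy":0,"wz":6,"claw":0.4},{"tx":3.3,"ty":12,"tz":-12,"wx":0,"wy":0,"wz":8,"claw":0.4},{"tx":4,"ty":14.5,"tz":-12,"wx":0,"wy":0,"wz":10,"claw":0.4},{"tx":4.5,"ty":16.5,"tz":-12,"wx":0,"wy":0,"wz":11.5,"claw":0.4},{"tx":4.8,"ty":17.5,"tz":-12,"wx":0,"wy":0,"wz":12,"claw":0.4}]'
python3 - <<'E'
from h import *
p=pour(0,.128,.045); delta((p[0],p[1],.20),8)
E
```

```text
clock: 13.4
position: [0.6297, 0.159, 0.2001]
ee_rot: [3.107, 0.455, 0.001]
force: [0.0, -0.4, -2.4]
width: 0.612
at [0.6297 0.159  0.2001] clock 13.4 f [ 0.05 -0.45 -2.36] w 0.6115852058603448
t cm [ 7.6  14.05  0.04] w deg [ 0.08 -0.04  8.66] rows min 3.8310720273728487 1.2101925421940536
```

```bash
python3 -m handwheel '[{"tx":0.6,"ty":1,"tz":0,"wx":0,"wy":0,"wz":1,"claw":0.4},{"tx":1.5,"ty":3,"tz":0,"wx":0,"wy":0,"wz":2,"claw":0.4},{"tx":2.7,"ty":5,"tz":0,"wx":0,"wy":0,"wz":4,"claw":0.4},{"tx":3.9,"ty":7.3,"tz":0,"wx":0,"wy":0,"wz":6,"claw":0.4},{"tx":5.1,"ty":9.6,"tz":0,"wx":0,"wy":0,"wz":7.5,"claw":0.4},{"tx":6.3,"ty":11.6,"tz":0,"wx":0,"wy":0,"wz":8.7,"claw":0.4},{"tx":7.1,"ty":13.2,"tz":0,"wx":0,"wy":0,"wz":8.7,"claw":0.4},{"tx":7.6,"ty":14,"tz":0,"wx":0,"wy":0,"wz":8.7,"claw":0.4},{"tx":7.6,"ty":14,"tz":0,"wx":0,"wy":0,"wz":8.7,"claw":0.4},{"tx":7.6,"ty":14,"tz":0,"wx":0,"wy":0,"wz":8.7,"claw":0.4},{"tx":7.6,"ty":14,"tz":0,"wx":0,"wy":0,"wz":8.7,"claw":0.4}]'
python3 - <<'E'
from h import *
im,d=vision.get_image("scene"); cv2.imwrite("pics/s2.png",im)
for th,lz in [(0,.128),(10,.124),(20,.12),(35,.108),(50,.103)]: delta(pour(th,lz,.045),8,th)
E
```

```text
clock: 14.32
position: [0.7404, 0.0527, 0.1997]
ee_rot: [-3.132, -0.229, 0.001]
force: [0.3, 0.6, -2.7]
width: 0.61
at [0.7404 0.0527 0.1999] clock 14.3667 f [ 0.11 -0.05 -3.03] w 0.6097934625984841
t cm [0.14 0.69 6.79] w deg [-0.08  0.02  0.37] rows min 1.6363181329321472 0.0531159226510982
at [0.7404 0.0527 0.1999] clock 14.3667 f [ 0.11 -0.05 -3.03] w 0.6097934625984841
t cm [-0.06  0.69  5.72] w deg [-0.11 10.02  0.36] rows min 1.3809995087913622 1.4008977292630818
at [0.7404 0.0527 0.1999] clock 14.3667 f [ 0.11 -0.05 -3.03] w 0.6097934625984841
t cm [-0.51  0.69  4.7 ] w deg [-0.15 20.02  0.35] rows min 1.146606069126165 2.7970421510630996
at [0.7404 0.0527 0.1999] clock 14.3667 f [ 0.11 -0.05 -3.03] w 0.6097934625984841
t cm [-1.63  0.68  3.98] w deg [-0.19 35.02  0.33] rows min 1.045142451117895 4.891795146190817
at [0.7404 0.0527 0.1999] clock 14.3667 f [ 0.11 -0.05 -3.03] w 0.6097934625984841
t cm [-3.21  0.67  2.92] w deg [-0.24 50.02  0.31] rows min 1.0522729711662266 6.986677125556
```

View pics/s2.png

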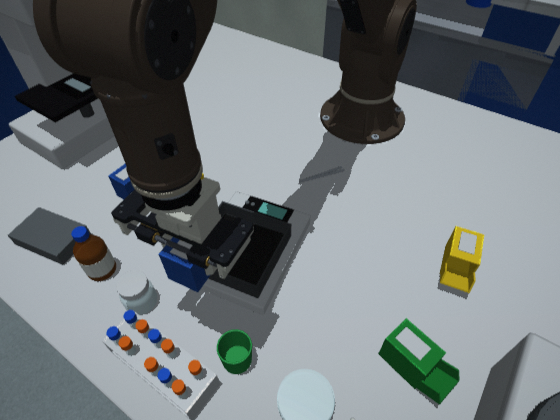

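The cup is held level just beyond the dish, at (185,270), with the dish at (245,250). Checking the clearance of the nearby bottle from the initial depth.

Run:
```python
from h import *
d=np.load("scene_d.npy"); P=cloud("scene",d)
for nm,u0,u1,v0,v1 in[("bottle",75,118,225,280),("jar",115,155,268,312),("rack",100,220,308,415),("greencup",215,255,328,375)]:
    Q=P[v0:v1,u0:u1].reshape(-1,3); Q=Q[(Q[:,2]>.02)&(Q[:,2]<.3)]; print(nm,np.percentile(Q,[2,98],axis=0).round(3).tolist())
delta(pour(0,.128,.045),8,0)
```

```text
bottle [[0.763, -0.216, 0.023], [0.82, -0.176, 0.131]]
jar [[0.769, -0.105, 0.023], [0.826, -0.05, 0.073]]
rack [[0.826, -0.043, 0.028], [0.895, 0.149, 0.088]]
greencup [[0.749, 0.12, 0.022], [0.805, 0.175, 0.062]]
at [0.7404 0.0527 0.1999] clock 14.3667 f [ 0.11 -0.05 -3.03] w 0.6097934625984841
t cm [0.14 0.69 6.79] w deg [-0.08  0.02  0.37] rows min 1.6363181329321472 0.0531159226510982
```

Clear. Descending to the level pre-pour pose.

```bash
python3 -m handwheel '[{"tx":0.1,"ty":0,"tz":1.5,"wx":0,"wy":0,"wz":0,"claw":0.4},{"tx":0.1,"ty":0.1,"tz":3.5,"wx":0,"wy":0,"wz":0,"claw":0.4},{"tx":0.1,"ty":0.1,"tz":5.5,"wx":0,"wy":0,"wz":0,"claw":0.4},{"tx":0.1,"ty":0.1,"tz":6.5,"wx":0,"wy":0,"wz":0,"claw":0.4},{"tx":0.1,"ty":0.1,"tz":6.5,"wx":0,"wy":0,"wz":0,"claw":0.4},{"tx":0.1,"ty":0.1,"tz":6.5,"wx":0,"wy":0,"wz":0,"claw":0.4},{"tx":0.1,"ty":0.1,"tz":6.5,"wx":0,"wy":0,"wz":0,"claw":0.4}]'
python3 - <<'E'
from h import *
im,d=vision.get_image("side"); cv2.imwrite("pics/sd2.png",cv2.resize(im[120:300,150:390],None,fx=3,fy=3))
for th,lz in [(0,.128),(10,.124),(20,.12),(28,.114),(35,.108),(42,.105),(50,.103)]: delta(pour(th,lz,.045),8,th)
E
```

```text
clock: 14.95
position: [0.7431, 0.0501, 0.1363]
ee_rot: [-3.133, -0.226, -0.003]
force: [0.2, 0.3, -2.6]
width: 0.607
at [0.7433 0.05   0.1365] clock 15.0 f [-0.08  0.74 -2.51] w 0.6076201899415105
t cm [-0.11  0.38  0.45] w deg [-0.01 -0.14  0.25] rows min 0.1430418325994764 0.03999118532100782
at [0.7433 0.05   0.1365] clock 15.0 f [-0.08  0.74 -2.51] w 0.6076201899415105
t cm [-0.31  0.38 -0.62] w deg [-0.03  9.86  0.25] rows min 0.18908167628774344 1.3771655778552656
at [0.7433 0.05   0.1365] clock 15.0 f [-0.08  0.74 -2.51] w 0.6076201899415105
t cm [-0.76  0.37 -1.64] w deg [-0.05 19.86  0.24] rows min 0.44124598819852734 2.7735926445004737
at [0.7433 0.05   0.1365] clock 15.0 f [-0.08  0.74 -2.51] w 0.6076201899415105
t cm [-1.29  0.37 -2.1 ] w deg [-0.07 27.86  0.24] rows min 0.5968949442083544 3.8908479421237923
at [0.7433 0.05   0.1365] clock 15.0 f [-0.08  0.74 -2.51] w 0.6076201899415105
t cm [-1.87  0.37 -2.36] w deg [-0.08 34.86  0.24] rows min 0.7272757572969362 4.868469763016914
at [0.7433 0.05   0.1365] clock 15.0 f [-0.08  0.74 -2.51] w 0.6076201899415105
t cm [-2.55  0.37 -2.84] w deg [-0.1  41.86  0.23] rows min 0.9204311842195645 5.846101957537899
at [0.7433 0.05   0.1365] clock 15.0 f [-0.08  0.74 -2.51] w 0.6076201899415105
t cm [-3.44  0.36 -3.43] w deg [-0.12 49.86  0.23] rows min 1.16847964866488 6.963402986881589
```

View pics/sd2.png

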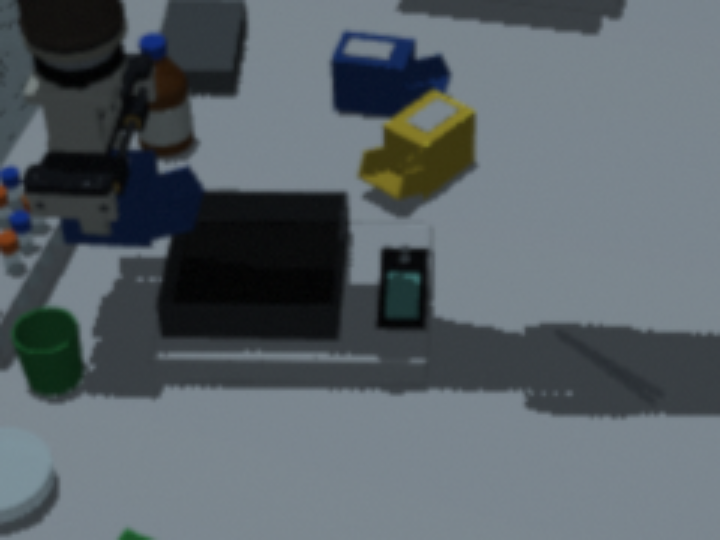

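The lip pokes over the far edge of the dish, at crop (190,195). Tilting about the lip.

```bash
python3 -m handwheel '[{"tx":-0.1,"ty":0.2,"tz":-0.2,"wx":0,"wy":3,"wz":0.2,"claw":0.4},{"tx":-0.2,"ty":0.3,"tz":-0.4,"wx":0,"wy":7,"wz":0.2,"claw":0.4},{"tx":-0.4,"ty":0.3,"tz":-0.8,"wx":0,"wy":12,"wz":0.2,"claw":0.4},{"tx":-0.6,"ty":0.3,"tz":-1.3,"wx":0,"wy":16,"wz":0.2,"claw":0.4},{"tx":-0.8,"ty":0.3,"tz":-1.6,"wx":0,"wy":20,"wz":0.2,"claw":0.4},{"tx":-1.0,"ty":0.3,"tz":-1.9,"wx":0,"wy":24,"wz":0.2,"claw":0.4},{"tx":-1.3,"ty":0.3,"tz":-2.1,"wx":0,"wy":28,"wz":0.2,"claw":0.4},{"tx":-1.6,"ty":0.3,"tz":-2.3,"wx":0,"wy":32,"wz":0.2,"claw":0.4},{"tx":-1.9,"ty":0.3,"tz":-2.4,"wx":0,"wy":35,"wz":0.2,"claw":0.4},{"tx":-2.2,"ty":0.3,"tz":-2.6,"wx":0,"wy":38,"wz":0.2,"claw":0.4},{"tx":-2.5,"ty":0.3,"tz":-2.8,"wx":0,"wy":42,"wz":0.2,"claw":0.4},{"tx":-2.9,"ty":0.3,"tz":-3.1,"wx":0,"wy":46,"wz":0.2,"claw":0.4}]'
python3 - <<'E'
from h import *
im,d=vision.get_image("side"); cv2.imwrite("pics/sd3.png",cv2.resize(im[120:300,150:390],None,fx=3,fy=3))
delta(pour(50,.103,.045),8,50)
E
```

```text
clock: 16.0
position: [0.7254, 0.0368, 0.1745]
ee_rot: [-2.933, -0.205, -0.988]
force: [-0.9, -1.1, -0.5]
width: 0.606
at [0.7262 0.0357 0.1766] clock 16.05 f [ 0.15 -0.49  0.52] w 0.6070818591438489
t cm [-1.59 -0.8  -0.48] w deg [ 0.34 12.52  0.24] rows min 0.4428298018188428 1.7497696343884586
```

View pics/sd3.png

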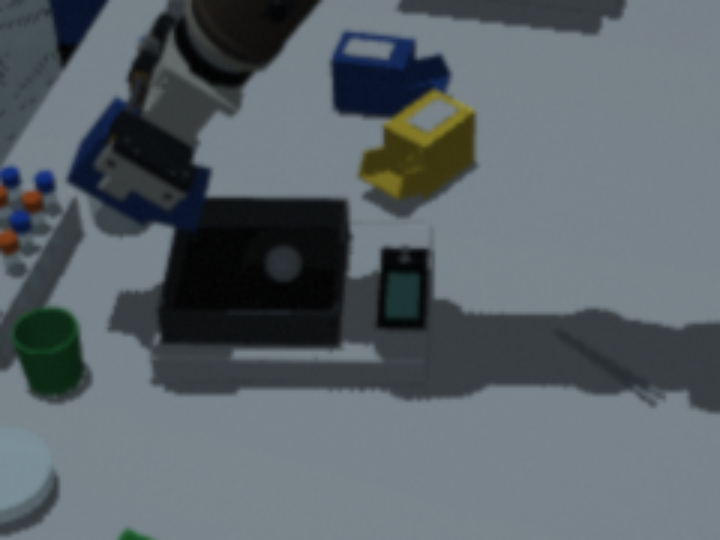

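The ball, at crop (283,262), is in the dish. Bringing the cup back level and up.

Run:
```python
from h import *
p=pour(0,.128,.045); delta((p[0],p[1],.20),8,0)
s=sensors.observe(); print(R.from_rotvec(s["ee_rot"]).as_matrix().round(3))
```

```text
at [0.7262 0.0357 0.1766] clock 16.05 f [ 0.15 -0.49  0.52] w 0.6070818591438489
t cm [ 2.84 -0.78 -0.77] w deg [  0.41 -37.48   0.08] rows min 0.73157130648345 5.234721850281479
[[ 0.785  0.138  0.603]
 [ 0.114 -0.99   0.078]
 [ 0.608  0.007 -0.794]]
```

```bash
python3 -m handwheel '[{"tx":0,"ty":0,"tz":-1,"wx":0,"wy":0,"wz":0,"claw":0.4},{"tx":0,"ty":0,"tz":-2,"wx":0,"wy":0,"wz":0,"claw":0.4},{"tx":0,"ty":0,"tz":-3,"wx":0,"wy":0,"wz":0,"claw":0.4},{"tx":0,"ty":0,"tz":-3,"wx":0,"wy":0,"wz":0,"claw":0.4},{"tx":0,"ty":0,"tz":-3,"wx":0,"wy":0,"wz":0,"claw":0.4},{"tx":0,"ty":0,"tz":-3,"wx":0,"wy":0,"wz":0,"claw":0.4}]'
python3 - <<'E'
from h import *
p=pour(0,.128,.045); delta((p[0],p[1],.22),8,0)
E
```

```text
clock: 16.55
position: [0.7074, 0.0339, 0.1973]
ee_rot: [-2.934, -0.204, -0.985]
force: [-0.9, -0.1, -1.8]
width: 0.608
at [0.7074 0.0339 0.1973] clock 16.55 f [-0.85 -0.15 -1.8 ] w 0.6075338619099818
t cm [ 4.3  -0.71  0.4 ] w deg [  0.28 -37.11  -0.06] rows min 1.0493465195072103 5.183592793252641
```

```bash
python3 -m handwheel '[{"tx":0.7,"ty":-0.1,"tz":0,"wx":0,"wy":-5,"wz":0,"claw":0.4},{"tx":1.5,"ty":-0.2,"tz":0,"wx":0,"wy":-11,"wz":0,"claw":0.4},{"tx":2.2,"ty":-0.3,"tz":0.1,"wx":0,"wy":-17,"wz":0,"claw":0.4},{"tx":2.9,"ty":-0.4,"tz":0.2,"wx":0,"wy":-23,"wz":0,"claw":0.4},{"tx":3.6,"ty":-0.5,"tz":0.3,"wx":0,"wy":-29,"wz":0,"claw":0.4},{"tx":4.3,"ty":-0.7,"tz":0.4,"wx":0.2,"wy":-35,"wz":0,"claw":0.4},{"tx":4.3,"ty":-0.7,"tz":0.4,"wx":0.3,"wy":-37,"wz":0,"claw":0.4},{"tx":4.3,"ty":-0.7,"tz":0.4,"wx":0.3,"wy":-37,"wz":0,"claw":0.4},{"tx":4.3,"ty":-0.7,"tz":0.4,"wx":0.3,"wy":-37,"wz":0,"claw":0.4},{"tx":4.3,"ty":-0.7,"tz":0.4,"wx":0.3,"wy":-37,"wz":0,"claw":0.4}]'
python3 - <<'E'
from h import *
im,d=vision.get_image("side"); cv2.imwrite("pics/sd4.png",cv2.resize(im[120:300,150:390],None,fx=3,fy=3))
delta((.5013,.2923,.2),29,0)
E
```

```text
clock: 17.38
position: [0.7419, 0.0466, 0.2187]
ee_rot: [-3.133, -0.22, -0.003]
force: [-0.1, -1.1, -1.2]
width: 0.607
at [0.7417 0.0462 0.2192] clock 17.4333 f [ 0.06 -0.12 -1.44] w 0.6057217222902647
t cm [-20.37 -27.72   1.89] w deg [ 1.000e-02 -1.100e-01 -2.098e+01] rows min 8.26162691675847 2.9296321638953002
```

View pics/sd4.png

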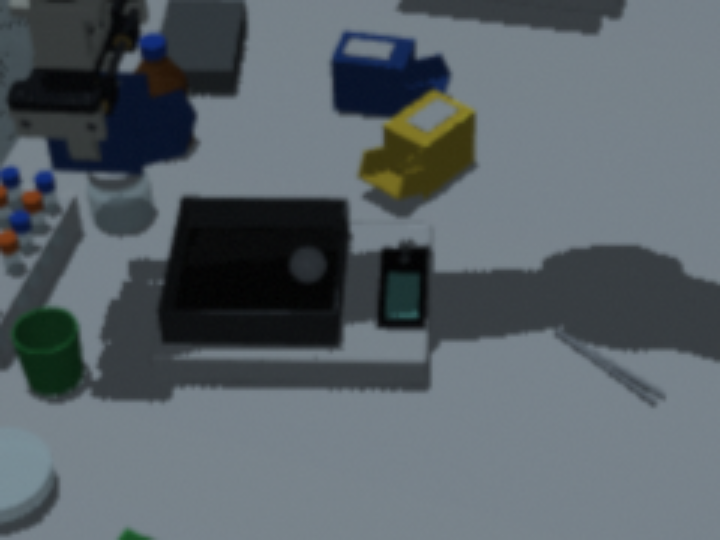

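The ball is in the dish at crop (307,265) and the cup is level and undamaged in the grip. Returning the cup.

```bash
python3 -m handwheel '[{"tx":-1.2,"ty":-1.6,"tz":0,"wx":0,"wy":0,"wz":-1,"claw":0.4},{"tx":-3.3,"ty":-4.5,"tz":0,"wx":0,"wy":0,"wz":-3,"claw":0.4},{"tx":-5.5,"ty":-7.5,"tz":0,"wx":0,"wy":0,"wz":-5,"claw":0.4},{"tx":-7.7,"ty":-10.5,"tz":0,"wx":0,"wy":0,"wz":-7,"claw":0.4},{"tx":-9.9,"ty":-13.5,"tz":0,"wx":0,"wy":0,"wz":-9,"claw":0.4},{"tx":-12.1,"ty":-16.5,"tz":0,"wx":0,"wy":0,"wz":-12,"claw":0.4},{"tx":-14.3,"ty":-19.5,"tz":0,"wx":0,"wy":0,"wz":-15,"claw":0.4},{"tx":-16.5,"ty":-22.5,"tz":0.5,"wx":0,"wy":0,"wz":-18,"claw":0.4},{"tx":-18.5,"ty":-25.2,"tz":1,"wx":0,"wy":0,"wz":-20,"claw":0.4},{"tx":-20.4,"ty":-27.7,"tz":1.5,"wx":0,"wy":0,"wz":-21,"claw":0.4},{"tx":-20.4,"ty":-27.7,"tz":1.9,"wx":0,"wy":0,"wz":-21,"claw":0.4},{"tx":-20.4,"ty":-27.7,"tz":1.9,"wx":0,"wy":0,"wz":-21,"claw":0.4}]'
python3 -m handwheel '[{"tx":0,"ty":0,"tz":0,"wx":0,"wy":0,"wz":0,"claw":0.4},{"tx":0,"ty":0,"tz":0,"wx":0,"wy":0,"wz":0,"claw":0.4},{"tx":0,"ty":0,"tz":0,"wx":0,"wy":0,"wz":0,"claw":0.4},{"tx":0,"ty":0,"tz":0,"wx":0,"wy":0,"wz":0,"claw":0.4},{"tx":0,"ty":0,"tz":0,"wx":0,"wy":0,"wz":0,"claw":0.4}]'
python3 - <<'E'
from h import *
delta((.5013,.2923,.06),29,0)
E
```

```text
clock: 18.43
position: [0.4994, 0.2928, 0.2005]
ee_rot: [3.04, 0.792, 0.003]
force: [1.9, -1.0, -1.4]
width: 0.609
clock: 18.85
position: [0.5023, 0.2916, 0.2005]
ee_rot: [-3.042, -0.784, -0.002]
force: [0.1, 0.6, -1.1]
width: 0.609
at [0.5023 0.2916 0.2005] clock 18.85 f [ 0.08  0.63 -1.1 ] w 0.6091135172137154
t cm [-0.07 -0.11 14.05] w deg [-0.01 -0.09 -0.09] rows min 3.3699609420728933 0.01785037524791892
```

```bash
python3 -m handwheel '[{"tx":0,"ty":-0.1,"tz":2,"wx":0,"wy":0,"wz":0,"claw":0.4},{"tx":0,"ty":-0.1,"tz":5,"wx":0,"wy":0,"wz":0,"claw":0.4},{"tx":0,"ty":-0.1,"tz":8,"wx":0,"wy":0,"wz":0,"claw":0.4},{"tx":0,"ty":-0.1,"tz":11,"wx":0,"wy":0,"wz":0,"claw":0.4},{"tx":0,"ty":-0.1,"tz":13,"wx":0,"wy":0,"wz":0,"claw":0.4},{"tx":0,"ty":-0.1,"tz":14,"wx":0,"wy":0,"wz":0,"claw":0.4},{"tx":0,"ty":-0.1,"tz":14,"wx":0,"wy":0,"wz":0,"claw":0.4},{"tx":0,"ty":-0.1,"tz":14,"wx":0,"wy":0,"wz":0,"claw":0.4},{"tx":0,"ty":-0.1,"tz":14,"wx":0,"wy":0,"wz":0,"claw":0.4}]'
python3 -m handwheel '[{"tx":0,"ty":0,"tz":1.5,"wx":0,"wy":0,"wz":0,"claw":0.4},{"tx":0,"ty":0,"tz":2.5,"wx":0,"wy":0,"wz":0,"claw":0.4},{"tx":0,"ty":0,"tz":2.8,"wx":0,"wy":0,"wz":0,"claw":0.4},{"tx":0,"ty":0,"tz":2.9,"wx":0,"wy":0,"wz":0,"claw":0.4},{"tx":0,"ty":0,"tz":2.9,"wx":0,"wy":0,"wz":0,"claw":0.4},{"tx":0,"ty":0,"tz":2.9,"wx":0,"wy":0,"wz":0,"claw":0.4},{"tx":0,"ty":0,"tz":2.9,"wx":0,"wy":0,"wz":0,"claw":0.4}]'
```

```text
clock: 19.6
position: [0.5022, 0.294, 0.062]
ee_rot: [-3.04, -0.786, -0.005]
force: [0.4, -0.5, -1.3]
width: 0.609
clock: 20.18
position: [0.5017, 0.2934, 0.0321]
ee_rot: [-3.041, -0.786, -0.003]
force: [0.5, 0.3, -1.5]
width: 0.604
```

Force still shows the weight hanging, so it isn't on the bench yet. Lowering 2 mm more.

```bash
python3 -m handwheel '[{"tx":0,"ty":0,"tz":0.1,"wx":0,"wy":0,"wz":0,"claw":0.4},{"tx":0,"ty":0,"tz":0.2,"wx":0,"wy":0,"wz":0,"claw":0.4},{"tx":0,"ty":0,"tz":0.2,"wx":0,"wy":0,"wz":0,"claw":0.4},{"tx":0,"ty":0,"tz":0.2,"wx":0,"wy":0,"wz":0,"claw":0.4},{"tx":0,"ty":0,"tz":0.2,"wx":0,"wy":0,"wz":0,"claw":0.4}]'
```

```text
clock: 20.6
position: [0.5018, 0.2934, 0.0303]
ee_rot: [-3.041, -0.786, -0.003]
force: [-1.3, -1.2, 7.4]
width: 0.606
```

On the bench. Releasing and withdrawing.

```bash
python3 -m handwheel '[{"tx":0,"ty":0,"tz":0,"wx":0,"wy":0,"wz":0,"claw":0.7},{"tx":0,"ty":0,"tz":0,"wx":0,"wy":0,"wz":0,"claw":0.8},{"tx":0,"ty":0,"tz":0,"wx":0,"wy":0,"wz":0,"claw":0.98},{"tx":0,"ty":0,"tz":0,"wx":0,"wy":0,"wz":0,"claw":0.98},{"tx":0,"ty":0,"tz":0,"wx":0,"wy":0,"wz":0,"claw":0.98},{"tx":0,"ty":0,"tz":0,"wx":0,"wy":0,"wz":0,"claw":0.98},{"tx":0,"ty":0,"tz":0,"wx":0,"wy":0,"wz":0,"claw":0.98}]'
python3 -m handwheel '[{"tx":0,"ty":0,"tz":-2,"wx":0,"wy":0,"wz":0,"claw":1},{"tx":0,"ty":0,"tz":-5,"wx":0,"wy":0,"wz":0,"claw":1},{"tx":0,"ty":0,"tz":-9,"wx":0,"wy":0,"wz":0,"claw":1},{"tx":0,"ty":0,"tz":-13,"wx":0,"wy":0,"wz":0,"claw":1},{"tx":0,"ty":0,"tz":-17,"wx":0,"wy":0,"wz":0,"claw":1},{"tx":0,"ty":0,"tz":-20,"wx":0,"wy":0,"wz":0,"claw":1},{"tx":0,"ty":0,"tz":-20,"wx":0,"wy":0,"wz":0,"claw":1},{"tx":0,"ty":0,"tz":-20,"wx":0,"wy":0,"wz":0,"claw":1},{"tx":0,"ty":0,"tz":-20,"wx":0,"wy":0,"wz":0,"claw":1}]'
python3 look.py w5
python3 - <<'E'
from h import *
im,d=vision.get_image("scene"); cv2.imwrite("pics/s5.png",im)
P=cloud("scene",d); m=(np.abs(P[...,0]-.614)<.12)&(np.abs(P[...,1]-.028)<.12)
z=P[...,2]; T=P[m&(z>.066)&(z<.088)]; print("rim z now",np.percentile(T[:,2],[50,90,98]))
d0=np.load("scene_d.npy");P0=cloud("scene",d0);z0=P0[...,2];T=P0[m&(z0>.066)&(z0<.088)]; print("before",np.percentile(T[:,2],[50,90,98]))
E
```

```text
clock: 21.18
position: [0.5014, 0.2932, 0.0294]
ee_rot: [-3.041, -0.786, -0.002]
force: [-0.1, 0.4, 0.2]
width: 0.976
clock: 21.93
position: [0.5011, 0.2925, 0.2289]
ee_rot: [3.042, 0.786, 0.001]
force: [0.0, 0.0, -0.2]
width: 1.003
[0.50107816 0.29247461 0.22885361] 21.9333 bench 0.0014566522715326324
blue [275. 204.] 4178 top 0.0685 [496. 291.] [80. 56.] 29.0 [[448.0, 296.0], [475.0, 247.0], [545.0, 286.0], [518.0, 335.0]]
   all [480. 281.] [119.  55.] 29.4 [[414.0, 276.0], [441.0, 228.0], [545.0, 286.0], [518.0, 335.0]]
   label ((524.7220458984375, 306.96026611328125), (105.16136169433594, 29.440505981445312), 29.546850204467773)
yellow [131. 222.] 4324 top 0.0685 [368. 403.] [47. 57.] 11.1 [[340.0, 427.0], [351.0, 371.0], [397.0, 380.0], [386.0, 436.0]]
   all [387. 407.] [87. 57.] 10.5 [[340.0, 427.0], [350.0, 371.0], [435.0, 387.0], [425.0, 443.0]]
   label ((462.3939208984375, 383.9744873046875), (57.4235954284668, 237.5953826904297), 74.6758041381836)
rim z now [0.07535877 0.07917287 0.08017419]
before [0.07880831 0.08643013 0.08748762]
```

View pics/s5.png

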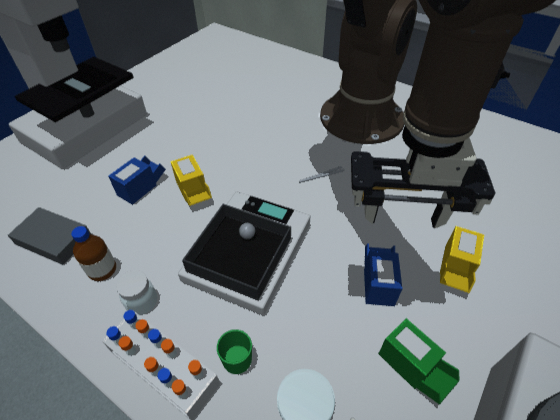

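The picture shows the ball in the dish at (247,231) and the rim about 7 mm lower than before. Both blue cups, at (135,179) and (382,275), stand in their places, and the hand is clear. Handing in.

```bash
python3 -c "
from cell import arm
print(arm.sign_off())"
```

```text
the job is handed in; nothing more can be done
None
```

The ball is in the dish, and both blue cups are back upright where they stood. I handed the job in at about 22 s; no verdict is reported.

- **Weighing:** I lifted the right-hand blue cup level and it read about 0.9 N, so it was empty. It was set back within about 1 mm and never tipped. The left-hand blue cup read about 3.0 N, so it held the ball.
- **Pouring:** I tipped the left-hand cup over the dish and the ball rolled out. The arm only reached about 37° of the 46° I commanded, which was enough. I then stood the cup back upright in its place.
- **Last checks:**
  - The ball lies in the dish, and the dish rim sits about 7 mm lower than at the start.
  - The left-hand cup is within about 1 mm and 0.5° of its starting pose.
  - The right-hand cup was last measured just after I set it down; the final picture shows it unchanged.
  - The gripper is open, about 20 cm above the left-hand cup and touching nothing.
- **What went wrong:** The first move was refused because its rows left out some keys; nothing moved. No check failed or disagreed.

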